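# Match a gate hinge leaf to the jamb and hold it for the pin

### The arm

A 6-joint arm with a two-finger parallel gripper is mounted at the origin on a cart in front of the work surface, level with it; the furniture and walls round the work are solid. World frame = base frame: x ahead of the robot, y to its left, z up, the work surface at z = 0. Lengths are in m, angles in rad, forces in N, time in s.
With the tool pointing down it reaches from about 0.3 to 0.75 m from the base axis. Payload 8.5 kg.
Tool frame: the origin (TCP) lies on the centre line of the jaws, within the pads' length; the fingertips stand 14 mm ahead of it and the grasp point (between the pads) lies 5 mm behind it; z points along the fingers, y is the direction in which the jaws open and shut (so a half turn about z gives the same grasp; the last joint's range is limited). The gripper opens to 85 mm and grips with 20 to 120 N. Pads are 22 mm wide; open, the fingers measure 114 mm over their backs; the gripper's body (76 mm by 85 mm) begins 54 mm behind the grasp point. The pads swing forward as they close: fully open they stand 13 mm farther back than shut.
Start: joints at [-1.424, 0.381, 1.297, -0, 1.464, -0.215], TCP at [0.195, -0.514, 0.245] pointing down, gripper open.
Joint ranges: [-3.11, 3.11], [-0.89, 2.33], [0.22, 2.48], [-1.42, 4.56], [0.17, 2.85], [-2.88, 2.88]. Speed limits (rad/s): [2.39, 2.39, 3.14, 3.14, 3.14, 3.14].

### API

Orientations are given as a unit quaternion [w, x, y, z].
In Python, from plant import env gives the robot as it stands.
- The arm moves only by the shell command python3 -m handwheel 'ROWS' [OPENING] [FORCE]. ROWS is JSON, a list of rows, each a list of 6 numbers: the shift along the tool's x, y, z in m, then the turn, a rotation vector about the tool's x, y, z in degrees. A call has 1 to 5 rows; each row shifts and turns the commanded pose from where the row before left it, along the tool's axes as they then stand; what a row does not reach is not made up. A row lasts 1/10 s, in which the tool goes at most 50 mm and 8.59 degrees, less where a joint would pass 70% of its speed; a pose out of reach is approached as far as the arm can. A call with a gripper value outside its range is refused whole. OPENING is the gripper's target within -1 to 1 (fully open at 1, half-way at 0, shut at -1), set as the call begins (- or left out, the last holds). The fingers move at their own pace and stop on an object; FORCE is the grip in N (left out, the last holds). Time passes only in rows, so rows that do not move let the fingers close. It gives the time, the measured TCP pose, the force and the opening at its end, in the units of the state.
- env.observe(): the state, without advancing time (a new reading comes with each control period).
- env.snapshot(name): name is "scene" or "top" or "wrist"; returns a dict with "frame" (400x640x3 uint8, red, green, blue), "depth" (400x640 float32, m along the optical axis (not along the pixel's ray), 0 where there is no reading), "camera_matrix" (3x3 intrinsics, pixels), "world_to_cam" (4x4, takes a point from world to camera coordinates); the wrist camera has in their place "mount" (4x4, takes a point from camera to tool coordinates, whose origin is the TCP and whose axes are the flange's). Camera axes: x right, y down, z forward; pixel columns grow to the right and rows downward; lengths in m; the calibration is good to about 2 mm. A picture is of the moment at which its call begins: read the wrist's pose just before it.
- env.hand_in(): hands the job in, once; it reports no verdict.
Trained networks look in the newest picture that a camera, given by its name, has taken for a name from the list of things; names that differ only in an ending like _2 or _b are one class to them, and where a whole thing is asked for, a point or a joint stands for the part that bears it (a point fixed in the world has none). Each returns a list of dicts, best first, with "p" (0 to 1); they miss things now and then, are a little off and sometimes report something else, mostly with a low value. They report only what shows in the picture. A call takes as long as a camera call.
- env.recognise(query, camera): "box" ([centre column, centre row, width, height] in pixels, round what is visible of it).
- env.pinpoint(query, camera): "xy" ([column, row] in pixels: a listed point, or the origin of a listed thing).
The state is a dict: "time": time; "q": joint angles; "joint_vel": joint speeds; "tau": joint torques, N m; "tool_pos": TCP position; "tool_rot": TCP orientation; "contact_force": force on the tool from outside, world axes, zero at the start; "torque": the same for the moment, N m; "gripper_width": opening from 0.0 (shut) to 1.0 (fully open).
Only numpy, scipy, OpenCV 4.12 (cv2) and the standard library are available. Lean on these libraries where they do the work, as an engineer would, in place of code of your own. Each camera call takes 0.05 s, during which the arm holds its last target.

### The job

Take the hinge leaf with a single knuckle up and off its peg on the rack, and without forcing it bring its knuckle into the gap between the two knuckles on the jamb block, so that all three holes line up for the pin to be pushed straight through. Finish while holding it there in the gripper, standing upright above the jamb and neither resting nor leaning on it. Leave the other leaf hanging and the loose pin lying where it is.

Things in the scene. Friction and masses are not known exactly. Their poses are not given: they have to be found in the camera images.
- leaf_single: loose steel hinge leaf with ONE knuckle, 0.26 to 0.38 kg, hanging upright on either peg, knuckle down. Origin: middle of the knuckle's hole. x through the plate, y along the knuckle's hole, z up the plate. Knuckle: tube 26 mm outside, 14 mm hole, 26 mm long. Plate 8 mm thick (x -4..4), 60 wide, z 19 to 118 mm; below it a neck 26 wide. Half-turn symmetric about z.
- leaf_top (a point): middle of the single leaf's top edge, 118 mm above its origin; leaf's axes. The top 25 mm of the plate stands clear of peg and rack: grip it there from above, across the 8 mm thickness
- leaf_hole (a point): centre of the single leaf's hanging hole, 18 mm diameter, 72 mm above its origin; a peg passes through it
- leaf_left (a point): centre of the single leaf's knuckle hole at its +y end, 13 mm from the leaf's origin; leaf's axes
- leaf_right (a point): the same at the -y end
- leaf_double: the other loose leaf: 86 mm wide, with TWO knuckles, 30 mm either side of the middle; otherwise heights, thickness, axes and hanging as leaf_single. It hangs on the other peg and is to be left there
- rack: fixed rack: board 120 x 200 x 18 mm with two posts 110 mm apart (y -55 and 55 mm), each with a level round peg 7 mm thick, 125 mm above the bench, pointing to the rack's -x (front). A leaf hangs on it at about x = -35 mm; a collar (23 mm) is 10 mm behind that, and the front end is a button 12 mm in diameter. Nothing is higher than 137 mm. Origin: centre of the underside
- peg0_tip (a point): front end of the button of the peg at the rack's y = 55 mm, 25 mm ahead of where the leaf hangs, on the peg's axis; rack's axes. A leaf hangs with the top of its hole on the peg. To come off it is raised 5.5 mm (hole centred on the peg; the button then has 3 mm to spare) and drawn level to the front 40 mm or more
- peg1_tip (a point): the same for the peg at y = -55 mm
- jamb: fixed wooden block 45 x 110 x 68 mm (x 4 to 49, y -55 to 55 mm) with a two-knuckle steel leaf screwed to its front (-x) face. Origin on the bench under the knuckles' axis; y along their holes, z up
- jamb_bore (a point): middle of the gap between the jamb's knuckles, on the axis of their holes, 85 mm above the bench; jamb's axes. Knuckles 26 mm outside, hole 14 mm, at y 17 to 43 and -43 to -17 mm: the gap is 34 mm wide. Below it the fixed plate's top edge lies 19 mm under the axis, so a leaf let down all the way rests 6 mm too low
- hinge_pin: loose steel drop pin, 9 mm thick, about 110 mm long with a short bent end, lying flat; origin on the bench between its ends, y along it. To be left where it lies

How it is judged:
On the way:
1. the single-knuckle leaf is off its peg, in the gripper and clear of the rack (contact force between the fingers and leaf_single above 2 N and contact force between leaf_single and rack below 0.1 N and distance of leaf_single from where it was at the start of the episode above 0.08 m and height (world z) of leaf_single above 0.03 m), for 0.2 s.
At the end, for the whole second after the job is handed in: Single leaf held by the fingers (over 2 N), still (under 10 mm/s), standing up (within 40 degrees); both ends of its hole within 3.5 mm of the jamb's hole axis in height and fore-and-aft, within 6 mm of mid-gap along it; under 2 N on the jamb (x of leaf_left in the frame of jamb_bore between -0.0035 and 0.0035 m and z of leaf_left in the frame of jamb_bore between -0.0035 and 0.0035 m and x of leaf_right in the frame of jamb_bore between -0.0035 and 0.0035 m and z of leaf_right in the frame of jamb_bore between -0.0035 and 0.0035 m and y of leaf_single in the frame of jamb_bore between -0.006 and 0.006 m and contact force between the fingers and leaf_single above 2 N and contact force between leaf_single and jamb below 2 N and linear speed of leaf_single below 0.01 m/s and angle between leaf_single's own z axis and vertical below 0.7 rad); the arm keeps its last pose, push and grip.
It fails at once if the two-knuckle leaf is moved more than 40 mm (distance of leaf_double from where it was at the start of the episode above 0.04 m).
It fails at once if the pin is moved more than 30 mm (distance of hinge_pin from where it was at the start of the episode above 0.03 m).
It fails at once if the leaf is forced against the jamb with more than 40 N (contact force between leaf_single and jamb above 40 N).
It also fails if it takes over 42 s, if anything falls off the work surface, if the arm or the gripper's body presses on something with over 40 N, if the wrist force passes 120 N, or if a joint passes its speed limit or range.

## Working session

There is one attempt and no reset: what is moved stays moved. The work goes in short steps, Python scripts to look and compute and a shell command to move; the robot and the scene stay as the last step left them, time stands still between calls to the robot, and variables do not carry over. Pictures are saved under pics/ and viewed, and the job is handed in when it is done.

```bash
ls; mkdir -p pics
cat > h.py <<'E'
import numpy as np, cv2
from plant import env
from scipy.spatial.transform import Rotation as R
def rot(q): return R.from_quat([q[1],q[2],q[3],q[0]]).as_matrix()
def snap(n,f=None):
    o=env.observe(); s=env.snapshot(n)
    if f: cv2.imwrite('pics/'+f,s['frame'][:,:,::-1])
    if n=='wrist':
        T=np.eye(4);T[:3,:3]=rot(o['tool_rot']);T[:3,3]=o['tool_pos']
        s['c2w']=T@np.array(s['mount'])
    else: s['c2w']=np.linalg.inv(s['world_to_cam'])
    return s
def ray(s,xy):
    K=np.array(s['camera_matrix']);d=np.linalg.inv(K)@[xy[0],xy[1],1]
    return s['c2w'][:3,3],s['c2w'][:3,:3]@d
def at_z(s,xy,z):
    c,d=ray(s,xy); return c+d*(z-c[2])/d[2]
def dep(s,xy):
    c,d=ray(s,xy);u,v=int(round(xy[0])),int(round(xy[1]))
    p=s['depth'][max(v-1,0):v+2,max(u-1,0):u+2];p=p[p>0]
    return c+d*np.median(p) if p.size else None
def proj(s,p):
    q=np.linalg.inv(s['c2w'])@np.append(p,1);k=np.array(s['camera_matrix'])@q[:3];return k[:2]/k[2]
E
python3 - <<'E'
from h import *
np.set_printoptions(precision=4,suppress=True)
o=env.observe();print(o['time'],o['tool_pos'],o['tool_rot'])
for n in ['scene','top','wrist']:
    s=snap(n,n+'0.png')
    print(n,s['c2w'][:3,3], s['c2w'][:3,2])
    for q in ['leaf_single','leaf_top','leaf_hole','leaf_left','leaf_right','leaf_double','peg0_tip','peg1_tip','jamb_bore','jamb','rack','hinge_pin']:
        for r in env.pinpoint(q,n)[:2]:
            print(q,r['p'],r['xy'],dep(s,r['xy']) if 0<=r['xy'][0]<640 and 0<=r['xy'][1]<400 else None)
print(env.observe()['time'])
E
```

```text
pics
0.0 [ 0.1946 -0.5141  0.2447] [-0.0008  0.9837  0.1799  0.0001]
scene [-0.2277  0.5474  0.7114] [ 0.6878 -0.4554 -0.5653]
leaf_single 0.58 [204.4, 263.6] [0.5127 0.3595 0.0517]
leaf_top 0.64 [189.7, 222.2] [0.5257 0.3687 0.1626]
leaf_top 0.42 [209.0, 260.6] [0.5562 0.3365 0.0163]
leaf_hole 0.76 [193.8, 234.4] [0.521  0.3668 0.1324]
leaf_hole 0.43 [247.6, 228.8] [0.4852 0.2594 0.1232]
leaf_left 0.77 [198.2, 268.8] [0.5141 0.3748 0.043 ]
leaf_right 0.86 [206.9, 262.2] [0.5135 0.3532 0.052 ]
leaf_right 0.29 [201.9, 243.4] [0.5191 0.3544 0.103 ]
peg0_tip 0.65 [200.0, 245.5] [0.521  0.3588 0.0979]
peg0_tip 0.46 [198.0, 233.7] [0.5199 0.3581 0.131 ]
peg1_tip 0.85 [248.5, 226.9] [0.4857 0.2566 0.1269]
rack 0.65 [224.6, 260.7] [0.5353 0.3061 0.0162]
hinge_pin 0.46 [346.4, 247.0] [ 0.431   0.0257 -0.0025]
top [0.2821 0.0689 1.4285] [ 0.1668 -0.0081 -0.986 ]
leaf_top 0.64 [255.5, 203.6] [0.5048 0.2435 0.0898]
leaf_top 0.62 [208.0, 191.0] [0.5266 0.3577 0.1634]
leaf_hole 0.52 [210.5, 196.1] [0.5186 0.3576 0.1328]
leaf_left 0.75 [214.2, 203.2] [0.5135 0.3652 0.0491]
leaf_right 0.56 [218.9, 200.9] [0.5185 0.3504 0.0578]
leaf_double 0.59 [254.3, 203.0] [0.5043 0.2451 0.1027]
leaf_double 0.21 [449.6, 214.7] [ 0.4734 -0.2932  0.0686]
peg0_tip 0.8 [208.7, 204.1] [0.4988 0.364  0.1228]
peg1_tip 0.94 [250.5, 208.7] [0.4853 0.252  0.1248]
jamb_bore 0.58 [448.0, 215.4] [ 0.4723 -0.2903  0.0625]
jamb 0.62 [441.9, 217.9] [ 0.4617 -0.2659  0.0902]
jamb 0.23 [255.4, 204.4] [0.5034 0.2444 0.085 ]
rack 0.59 [240.4, 190.4] [0.5557 0.297  0.0188]
hinge_pin 0.72 [333.5, 236.0] [ 0.4232  0.0283 -0.0003]
hinge_pin 0.26 [222.1, 201.5] [0.5229 0.3485 0.022 ]
wrist [ 0.2563 -0.4921  0.373 ] [-0.2426 -0.0924 -0.9657]
1.95
```

View pics/scene0.png

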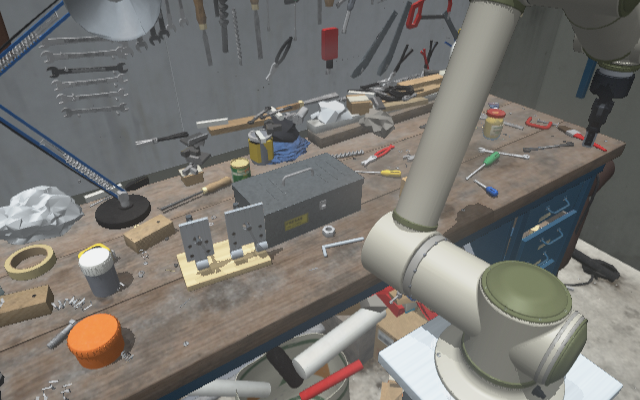

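View pics/top0.png

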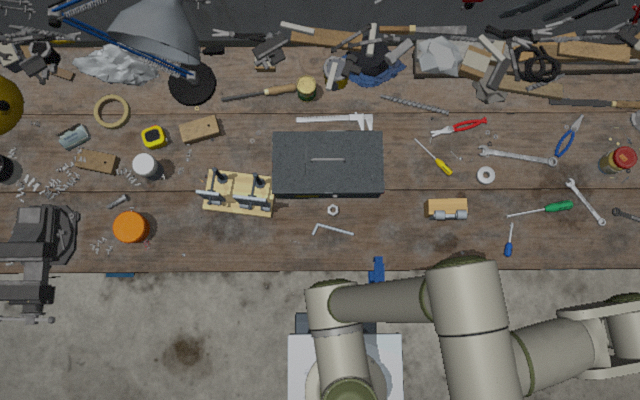

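Single leaf hangs on the left peg (top px ~(208,191); scene (190,222)); jamb is at top px (448,212) on the right; the double leaf is at (254,203) and the pin at (333,230). I'll turn the tool and look with the wrist camera over the jamb on the way.

```bash
python3 -m handwheel '[[0,0,-0.02,0,0,-8.5],[0,0,-0.02,0,0,-8.5],[0,0,-0.02,0,0,-8.5],[0,0,-0.02,0,0,-8.5],[0,0,0,0,0,-8.5]]' 1 60
python3 -m handwheel '[[0,0,0,0,0,-8.5],[0,0,0,0,0,-8.5],[0,0,0,0,0,-8.5],[0.025,0.045,0,0,0,0],[0.025,0.045,0,0,0,0]]'
python3 -m handwheel '[[0.04,0.03,0,0,0,0],[0.04,0.03,0,0,0,0],[0.04,0.03,0,0,0,0],[0.03,0.04,0,0,0,0],[0,0.02,0,0,0,0]]'
python3 - <<'E'
from h import *
print(env.observe()['tool_pos'],env.observe()['joint_vel'])
s=snap('wrist','w1.png')
for q in ['jamb_bore','jamb']:
    for r in env.pinpoint(q,'wrist')[:2]: print(q,r['p'],r['xy'],dep(s,r['xy']),at_z(s,r['xy'],.085))
E
```

```text
time: 2.45
tool_pos: [0.1948, -0.515, 0.3281]
tool_rot: [0.002, 0.85, 0.527, -0.001]
contact_force: [-0.1, 0.2, -0.2]
gripper_width: 0.998
time: 2.95
tool_pos: [0.2834, -0.4676, 0.3251]
tool_rot: [-0.0, 0.716, 0.698, 0.0]
contact_force: [0.2, -0.5, 0.4]
gripper_width: 1.001
time: 3.45
tool_pos: [0.4387, -0.3175, 0.3261]
tool_rot: [0.001, 0.713, 0.701, 0.0]
contact_force: [-1.2, -1.3, -0.4]
gripper_width: 0.998
[ 0.43873987 -0.31751578  0.32613648] [ 0.22224337  0.33272315 -0.46990057 -0.02393627  0.13387517  0.23260556]
jamb_bore 0.85 [347.0, 160.5] [ 0.48134186 -0.29390237  0.06725776] [ 0.47944867 -0.29201934  0.085     ]
jamb 0.77 [338.5, 154.8] [ 0.4708264  -0.28720047  0.0543642 ] [ 0.46846938 -0.28456798  0.085     ]
```

View pics/w1.png

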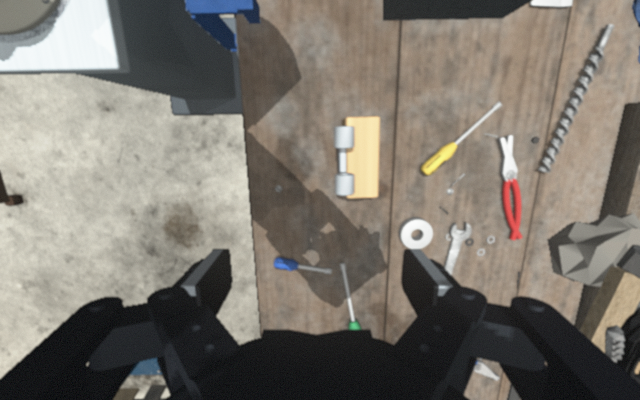

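The wrist view shows the jamb's knuckles at (344,137) and (345,185), with block to their right. Closer, stationary look for a precise fit.

```bash
python3 -m handwheel '[[0,0.005,0.03,0,0,0],[0,0.005,0.03,0,0,0],[0,0,0,0,0,0]]'
cat >> h.py <<'E'
def cloud(s,box,zr):
    u0,v0,u1,v1=box
    vv,uu=np.mgrid[v0:v1,u0:u1];d=s['depth'][v0:v1,u0:u1]
    K=np.array(s['camera_matrix']);P=np.stack([(uu-K[0,2])/K[0,0]*d,(vv-K[1,2])/K[1,1]*d,d],-1)
    W=P@s['c2w'][:3,:3].T+s['c2w'][:3,3]
    m=(d>0)&(W[...,2]>zr[0])&(W[...,2]<zr[1]);return W[m]
E
python3 - <<'E'
from h import *
np.set_printoptions(precision=4,suppress=True)
for i in range(2):
    s=snap('wrist','w2%d.png'%i)
    o=env.observe();print(o['time'],o['tool_pos'],o['joint_vel'])
    for q in ['jamb_bore','jamb']:
        for r in env.pinpoint(q,'wrist')[:1]: print(q,r['p'],r['xy'],dep(s,r['xy']),at_z(s,r['xy'],.085))
W=cloud(s,(250,50,480,240),(0.045,0.12))
np.save('jw.npy',W);print(len(W),np.histogram(W[:,2],15))
b=W[abs(W[:,2]-.068)<.004];k=W[W[:,2]>.085]
print('block',cv2.minAreaRect((b[:,:2]*1000).astype(np.float32)))
print('kn',cv2.minAreaRect((k[:,:2]*1000).astype(np.float32)),k[:,2].max(),np.percentile(k[:,2],95))
print(env.observe()['time'])
E
```

```text
time: 3.9
tool_pos: [0.4448, -0.321, 0.262]
tool_rot: [-0.004, 0.715, 0.699, 0.0]
contact_force: [-0.1, -1.2, 0.7]
gripper_width: 0.999
3.95 [ 0.4453 -0.3216  0.2645] [ 0.0012 -0.0343 -0.0676 -0.0003  0.0213 -0.0005]
jamb_bore 0.85 [346.7, 163.4] [ 0.4792 -0.293   0.0664] [ 0.4774 -0.2909  0.085 ]
jamb 0.79 [339.5, 155.9] [ 0.4712 -0.2845  0.0651] [ 0.4697 -0.2828  0.085 ]
4.1 [ 0.4463 -0.3221  0.2672] [ 0.0052 -0.0022  0.0001 -0.0005 -0.0077  0.0034]
jamb_bore 0.58 [344.6, 161.1] [ 0.4798 -0.2933  0.0674] [ 0.478  -0.2914  0.085 ]
jamb 0.67 [333.6, 154.3] [ 0.4697 -0.2889  0.0266] [ 0.4662 -0.2839  0.085 ]
4703 (array([  15,    4,    0,    5,   17,  978, 2457,    0,   14,   26,   14,
         51,  161,  379,  582]), array([0.0451, 0.0487, 0.0522, 0.0558, 0.0594, 0.063 , 0.0666, 0.0702,
       0.0738, 0.0773, 0.0809, 0.0845, 0.0881, 0.0917, 0.0953, 0.0989]))
block ((496.60687255859375, -291.6172180175781), (52.9646110534668, 109.83489990234375), 0.8704788684844971)
kn ((474.15814208984375, -291.89208984375), (25.530811309814453, 85.83966827392578), 1.1136665344238281) 0.09886085660061383 0.09742875655059736
4.2
```

View pics/w21.png

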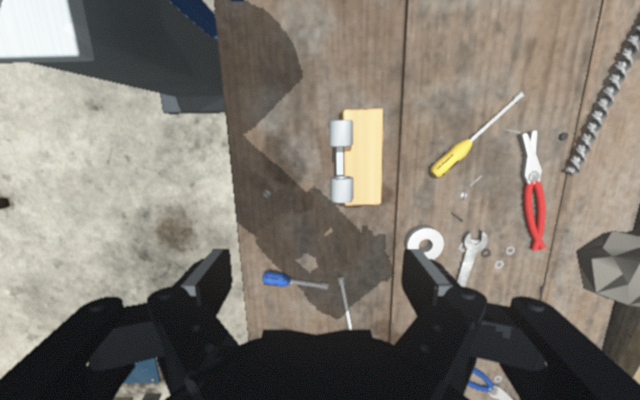

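Jamb axis fits at (0.474, −0.292), yaw ≈ +1°, heights as given (block top 0.068, knuckle tops 0.098). Now to the rack.

```bash
python3 -m handwheel '[[0.03,0,-0.035,0,0,0],[0.03,0,-0.035,0,0,0],[0.05,0,0,0,0,0],[0.05,0,0,0,0,0],[0.05,0,0,0,0,0]]'
python3 -m handwheel '[[0.05,0,0,0,0,0],[0.05,0,0,0,0,0],[0.05,0,0,0,0,0],[0.05,0.01,0,0,0,0],[0.05,0.01,0,0,0,0]]'
python3 -m handwheel '[[0.05,0.01,0,0,0,0],[0.05,0.01,0,0,0,0],[0.04,0.0,0.02,0,0,5],[0.02,0,0.02,0,0,0],[0,0,0,0,0,0]]'
python3 - <<'E'
from h import *
np.set_printoptions(precision=4,suppress=True)
s=snap('wrist','w3.png')
s=snap('wrist','w3b.png')
o=env.observe();print(o['time'],o['tool_pos'],o['tool_rot'],o['joint_vel'])
for q in ['leaf_single','leaf_top','leaf_hole','peg0_tip','peg1_tip','leaf_double']:
        for r in env.pinpoint(q,'wrist')[:2]: print(q,r['p'],r['xy'],dep(s,r['xy']))
W=cloud(s,(0,0,640,260),(0.1,0.18));np.save('rw.npy',W)
k=W[(W[:,2]>.142)&(W[:,2]<.172)]
for lo,hi in((.3,.45),(.18,.3)):
    a=k[(k[:,1]>lo)&(k[:,1]<hi)&(k[:,0]>.4)&(k[:,0]<.6)]
    print(len(a),cv2.minAreaRect((a[:,:2]*1000).astype(np.float32)) if len(a) else 0,a[:,2].max(),np.percentile(a[:,2],[50,95]))
E
```

```text
time: 4.7
tool_pos: [0.4507, -0.1098, 0.3365]
tool_rot: [0.001, 0.715, 0.699, 0.0]
contact_force: [0.4, 0.0, -0.2]
gripper_width: 0.995
time: 5.2
tool_pos: [0.476, 0.1382, 0.3367]
tool_rot: [0.001, 0.715, 0.699, 0.001]
contact_force: [0.5, -1.8, -0.6]
gripper_width: 1.003
time: 5.7
tool_pos: [0.5001, 0.2955, 0.2931]
tool_rot: [-0.001, 0.744, 0.669, -0.002]
contact_force: [-0.4, -0.3, 0.5]
gripper_width: 1.0
5.8 [0.5011 0.2934 0.2961] [0.0003 0.7445 0.6676 0.0003] [-0.0235 -0.0241 -0.0117 -0.0002 -0.001  -0.0003]
leaf_single 0.92 [326.0, 127.8] [0.5177 0.3591 0.1278]
leaf_top 0.83 [334.3, 125.6] [0.5239 0.3601 0.1642]
leaf_hole 0.74 [333.0, 130.9] [0.5224 0.3557 0.1643]
peg0_tip 0.85 [308.5, 125.4] [0.5005 0.3632 0.1277]
peg1_tip 0.56 [306.4, 232.4] [ 0.4753  0.204  -0.0001]
peg1_tip 0.27 [326.6, 212.9] [0.5095 0.2793 0.1568]
leaf_double 0.85 [325.6, 211.4] [0.5087 0.2734 0.131 ]
717 ((524.3834228515625, 358.1429748535156), (59.77358627319336, 8.005378723144531), 82.37783813476562) 0.16698075753131142 [0.1643 0.1656]
586 ((511.2091064453125, 259.2116394042969), (66.35721588134766, 8.093478202819824), 82.37969207763672) 0.16653753851097214 [0.1644 0.1655]
```

View pics/w3b.png

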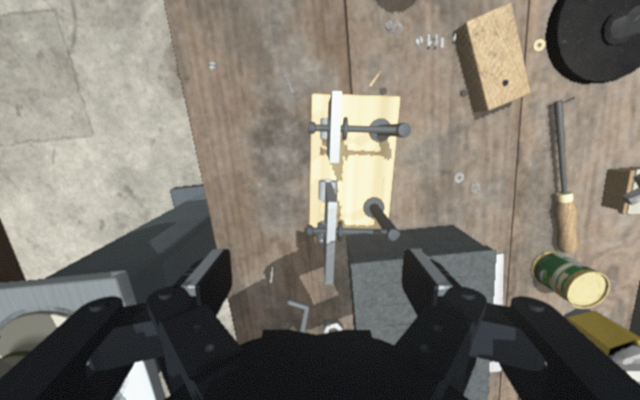

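Both leaves' tops show as edge-on plates: single at (335,127), double at (330,235). The single's top edge fits 59.8 × 8.0 mm at (0.5244, 0.3581), z 0.1655, yaw 82.4°, matching the given sizes.

```bash
python3 -m handwheel '[[0.035,0.008,0.02,0,0,0],[0.032,0.008,0.03,0,0,0],[0,0,0.03,0,0,1.4],[0,0,0,0,0,0],[0,0,0,0,0,0]]'
python3 - <<'E'
from h import *
np.set_printoptions(precision=4,suppress=True)
s=snap('wrist','w4.png');s=snap('wrist')
o=env.observe();q=o['tool_rot'];print(o['time'],o['tool_pos'],rot(q))
W=cloud(s,(0,0,640,400),(0.150,0.175))
a=W[(abs(W[:,1]-.358)<.06)&(abs(W[:,0]-.524)<.04)]
r=cv2.minAreaRect((a[:,:2]*1000).astype(np.float32));print(len(a),r)
M=rot(q);p=np.array([.5244,.3581,.154]);print(M.T@(p-o['tool_pos']))
p=np.array([r[0][0]/1e3,r[0][1]/1e3,.154]);print(M.T@(p-o['tool_pos']))
E
```

```text
time: 6.6
tool_pos: [0.5246, 0.358, 0.2165]
tool_rot: [0.0, 0.753, 0.658, 0.0]
contact_force: [-0.0, -0.7, 0.4]
gripper_width: 1.003
6.7 [0.525  0.3582 0.2178] [[ 0.1338  0.991   0.0035]
 [ 0.991  -0.1338  0.0015]
 [ 0.0019  0.0032 -1.    ]]
1045 ((524.2666625976562, 358.34783935546875), (60.38481903076172, 7.689018726348877), 82.35698699951172)
[-0.0002 -0.0008  0.0638]
[-0.     -0.0009  0.0638]
```

View pics/w4.png

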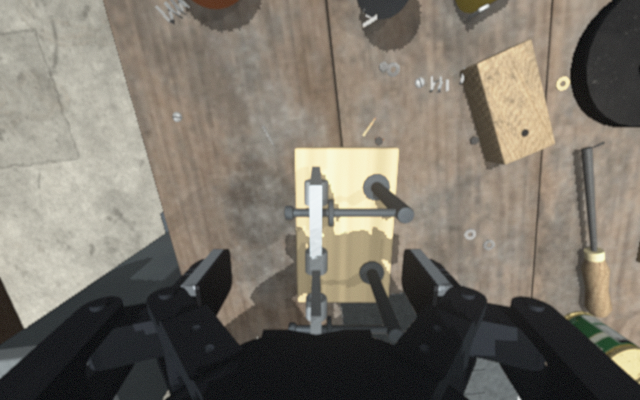

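The leaf's top lies centred between the jaws at (316,220). Descend and close.

```bash
python3 -m handwheel '[[0,-0.001,0.025,0,0,0],[0,0,0.025,0,0,0],[0,0,0.013,0,0,0],[0,0,0,0,0,0],[0,0,0,0,0,0]]'
python3 -m handwheel '[[0,0,0,0,0,0],[0,0,0,0,0,0],[0,0,0,0,0,0],[0,0,0,0,0,0],[0,0,0,0,0,0]]' -1 60
python3 -m handwheel '[[0,0,0,0,0,0],[0,0,0,0,0,0],[0,0,0,0,0,0],[0,0,0,0,0,0],[0,0,0,0,0,0]]'
python3 - <<'E'
from h import *
s=snap('wrist','w5.png');print(env.observe()['tool_pos'])
s=snap('scene','s5.png')
cv2.imwrite('pics/s5c.png',cv2.resize(s['frame'][150:330,120:340,::-1],None,fx=3,fy=3))
E
```

```text
time: 7.2
tool_pos: [0.5239, 0.3587, 0.1539]
tool_rot: [0.0, 0.753, 0.658, 0.001]
contact_force: [-0.2, -0.4, 1.1]
gripper_width: 0.999
time: 7.7
tool_pos: [0.5233, 0.3586, 0.1525]
tool_rot: [0.0, 0.753, 0.658, 0.0]
contact_force: [0.9, 0.3, -0.9]
gripper_width: 0.146
time: 8.2
tool_pos: [0.5234, 0.3587, 0.1525]
tool_rot: [0.0, 0.753, 0.658, 0.0]
contact_force: [0.4, -0.4, 2.1]
gripper_width: 0.081
[0.52343761 0.35866792 0.15249007]
```

View pics/s5c.png

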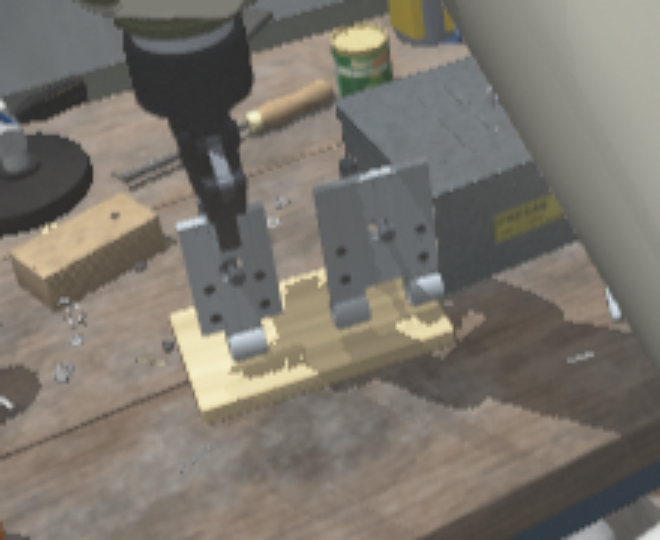

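View pics/w5.png

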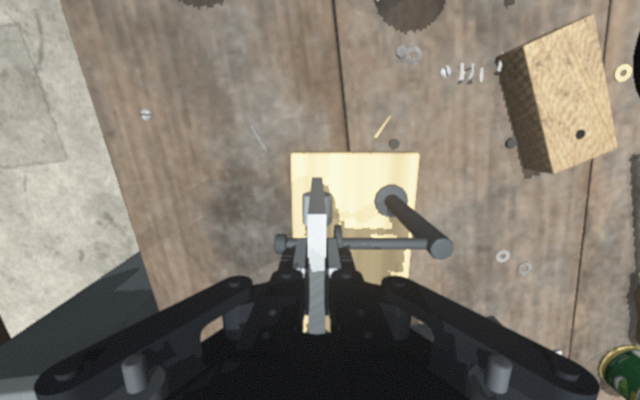

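Leaf gripped at its top (opening ≈ 0.08, i.e. plate thickness). Raise 5.5 mm.

```bash
python3 -m handwheel '[[0,0,-0.003,0,0,0],[0,0,-0.0025,0,0,0],[0,0,0,0,0,0],[0,0,0,0,0,0],[0,0,0,0,0,0]]'
python3 - <<'E'
from h import *
s=snap('wrist','w6.png');print(env.observe()['tool_pos'])
W=cloud(s,(280,170,350,330),(0.150,0.18));print(np.percentile(W[:,2],[10,50,90]),np.median(W[:,0]))
s=snap('scene')
cv2.imwrite('pics/s6c.png',cv2.resize(s['frame'][200:280,160:280,::-1],None,fx=6,fy=6,interpolation=2))
E
```

```text
time: 8.8
tool_pos: [0.5231, 0.3586, 0.1576]
tool_rot: [-0.0, 0.753, 0.658, -0.0]
contact_force: [-0.1, -0.6, -3.1]
gripper_width: 0.08
[0.52315445 0.35856205 0.15757651]
[0.15782738 0.16932936 0.17696752] 0.5243336591516778
```

View pics/s6c.png

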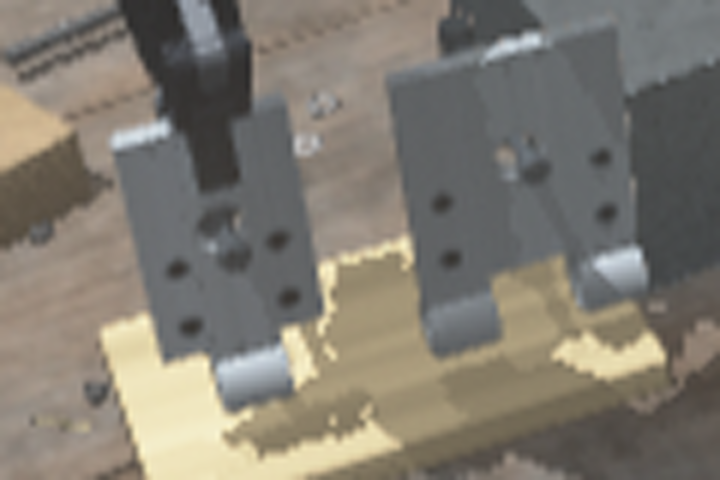

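Weight is carried (−3 N); the leaf rose 5.1 mm. Draw it level to the front.

```bash
python3 -m handwheel '[[0,-0.006,-0.0003,0,0,0],[0,-0.006,0,0,0,0],[0,-0.006,0,0,0,0],[0,-0.006,0,0,0,0],[0,-0.006,0,0,0,0]]'
python3 -m handwheel '[[0,-0.006,0,0,0,0],[0,-0.008,0,0,0,0],[0,-0.01,0,0,0,0],[0,-0.01,0,0,0,0],[0,0,0,0,0,0]]'
python3 - <<'E'
from h import *
s=snap('scene');print(env.observe()['tool_pos'])
cv2.imwrite('pics/s7c.png',cv2.resize(s['frame'][180:300,140:300,::-1],None,fx=4,fy=4,interpolation=2))
E
```

```text
time: 9.4
tool_pos: [0.4929, 0.3628, 0.1582]
tool_rot: [-0.0, 0.753, 0.658, -0.0]
contact_force: [0.2, -0.1, -3.0]
gripper_width: 0.077
time: 9.9
tool_pos: [0.4584, 0.3675, 0.1583]
tool_rot: [-0.0, 0.752, 0.659, -0.0]
contact_force: [-0.5, 0.1, -2.4]
gripper_width: 0.079
[0.45923987 0.36736648 0.15835558]
```

View pics/s7c.png

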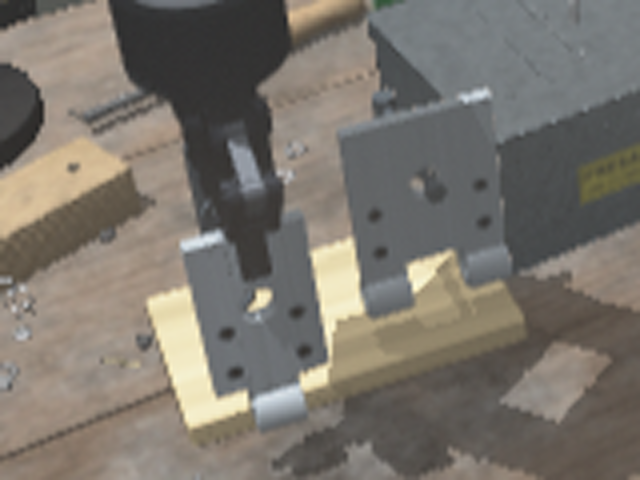

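Clear of the peg; double leaf undisturbed. Lift, turn to the jamb's yaw, and carry across.

```bash
python3 -m handwheel '[[0,0,-0.02,0,0,0],[0,0,-0.04,0,0,0],[0,0,-0.045,0,0,-4.3],[0,0,-0.045,0,0,-4.3],[0,0,-0.045,0,0,0]]' - 90
python3 -m handwheel '[[-0.015,0,-0.02,0,0,0],[-0.03,0,-0.01,0,0,0],[-0.04,0,0,0,0,0],[-0.04,0,0,0,0,0],[-0.04,0,0,0,0,0]]'
python3 -m handwheel '[[-0.04,0,0,0,0,0],[-0.04,0,0,0,0,0],[-0.04,0,0,0,0,0],[-0.04,0,0,0,0,0],[-0.04,0,0,0,0,0]]'
python3 -m handwheel '[[-0.04,0,0,0,0,0],[-0.04,0,0,0,0,0],[-0.04,0,0,0,0,0],[-0.04,0,0,0,0,0],[-0.04,0,0,0,0,0]]'
python3 -m handwheel '[[-0.04,0,0,0,0,0],[-0.03,0,0.03,0,0,0],[-0.02,0,0.03,0,0,0],[-0.01,0,0.03,0,0,0],[0,0,0,0,0,0]]'
python3 -m handwheel '[[0,0,0,0,0,0]]'
python3 - <<'E'
from h import *
np.set_printoptions(precision=4,suppress=True)
s=snap('wrist','w8.png');o=env.observe();M=rot(o['tool_rot']);print(o['tool_pos'],M,o['joint_vel'])
W=cloud(s,(0,0,640,400),(-.1,.5))
P=(W-o['tool_pos'])@M
a=P[(P[:,2]<-.002)&(P[:,2]>-.03)&(abs(P[:,1])<.03)&(P[:,0]>.012)&(P[:,0]<.05)];print(len(a),a.min(0),a.max(0))
print(M.T@(np.array([.4742,-.2917,.085+.105])-o['tool_pos']))
E
```

```text
time: 10.45
tool_pos: [0.4598, 0.3669, 0.3552]
tool_rot: [0.0, 0.701, 0.713, 0.0]
contact_force: [0.2, 0.3, -3.4]
gripper_width: 0.073
time: 10.95
tool_pos: [0.4625, 0.2006, 0.3832]
tool_rot: [0.0, 0.701, 0.713, 0.0]
contact_force: [1.1, -0.5, -3.3]
gripper_width: 0.073
time: 11.45
tool_pos: [0.4656, 0.0004, 0.3834]
tool_rot: [0.0, 0.701, 0.713, 0.0]
contact_force: [1.1, 0.2, -3.2]
gripper_width: 0.074
time: 11.95
tool_pos: [0.4688, -0.1997, 0.3833]
tool_rot: [0.0, 0.702, 0.713, 0.0]
contact_force: [0.5, -0.5, -4.0]
gripper_width: 0.072
time: 12.45
tool_pos: [0.4695, -0.2983, 0.2891]
tool_rot: [-0.004, 0.702, 0.712, -0.0]
contact_force: [0.5, -0.1, -3.5]
gripper_width: 0.077
time: 12.55
tool_pos: [0.4708, -0.2978, 0.294]
tool_rot: [0.0, 0.701, 0.713, 0.0]
contact_force: [-0.9, 0.1, -2.3]
gripper_width: 0.071
[ 0.4711 -0.2977  0.295 ] [[-0.0165  0.9999  0.002 ]
 [ 0.9999  0.0165 -0.0018]
 [-0.0018  0.002  -1.    ]] [ 0.0091 -0.0156 -0.0093 -0.0016 -0.0054 -0.0008]
861 [ 0.012  -0.0133 -0.03  ] [ 0.0302  0.0135 -0.0021]
[0.0061 0.003  0.105 ]
```

View pics/w8.png

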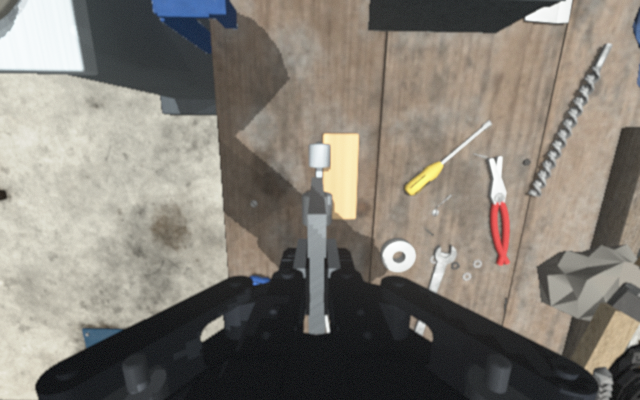

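The held leaf hangs in view with its knuckle at (316,205); jamb's far knuckle at (319,155) nearly in line. Measure the leaf in the hand and the scene view.

Run:
```python
from h import *
np.set_printoptions(precision=4,suppress=True)
s=snap('wrist');o=env.observe();M=rot(o['tool_rot']);print(o['time'],o['tool_pos'])
W=cloud(s,(0,0,640,400),(-.1,.5));P=(W-o['tool_pos'])@M
for z0 in np.arange(-.02,.125,.01):
    a=P[(P[:,2]>z0)&(P[:,2]<z0+.01)&(abs(P[:,1])<.025)&(abs(P[:,0])<.04)]
    if len(a)>3: print('%.3f'%z0,len(a),a[:,0].min(),a[:,0].max(),a[:,1].min(),a[:,1].max(),a[:,1].mean(),a[a[:,0]>.008][:,1].mean())
k=W[(W[:,2]>.086)&(W[:,2]<.1)&(abs(W[:,0]-.474)<.03)&(W[:,1]<-.2)&(W[:,1]>-.36)]
print('jamb kn',len(k),cv2.minAreaRect((k[:,:2]*1000).astype(np.float32)))
b=W[(abs(W[:,2]-.068)<.004)&(abs(W[:,0]-.49)<.05)&(W[:,1]<-.2)&(W[:,1]>-.38)]
print(cv2.minAreaRect((b[:,:2]*1000).astype(np.float32)))
for q in ['leaf_left','leaf_right','leaf_single','jamb_bore','leaf_top']:
    for r in env.pinpoint(q,'wrist')[:1]:
        d=dep(s,r['xy']); print(q,r['p'],r['xy'],d, M.T@(d-o['tool_pos']))
s=snap('scene','s8.png');t=snap('top');cv2.imwrite('pics/t8c.png',cv2.resize(t['frame'][160:260,390:510,::-1],None,fx=6,fy=6,interpolation=2))
```

```text
12.65 [ 0.4712 -0.2975  0.2953]
-0.020 2355 -0.03051309755174154 0.03006049178625269 -0.016385742138012648 0.017196267743684487 0.0003269937224490848 0.00033979250506778214
-0.010 581 -0.002344344878582524 0.030097431847008218 -0.01642385044598561 0.01711031665585318 0.0005805319336005299 0.0005032643545977044
0.000 418 0.004886903201728111 0.030062905829727465 -0.016367916060861673 0.017010617232999348 0.00027282263341572226 0.00018956635705783502
0.010 82 0.008967232191165943 0.030118650936136783 -0.009223517235684922 0.009953882859477929 0.0006666650552456395 0.0006666650552456395
0.020 60 0.02923872081228911 0.02999285479941761 -0.0033248836108082215 0.004368654363859002 0.00037538885863301223 0.00037538885863301223
0.030 52 0.02921706873264153 0.029935440819567987 -0.0035328638589008287 0.0042268764164421265 0.00039606765423602815 0.00039606765423602815
0.040 39 0.029390496358580473 0.02989138769027069 -0.003093237247083013 0.0044363516554158395 0.0006135374025053322 0.0006135374025053322
0.050 36 0.029394422477048092 0.029844744585651433 -0.0032869111018080633 0.004005074415467
[... 802 characters left out ...]
77687102574 0.012003000953252132 0.002162167789221113 0.002162167789221113
jamb kn 511 ((473.8925476074219, -262.0308837890625), (24.744571685791016, 26.038541793823242), 0.7455303072929382)
((497.29681396484375, -291.1605529785156), (51.820281982421875, 108.3851318359375), 0.9593071341514587)
leaf_left 0.66 [316.1, 194.4] [ 0.4709 -0.2681  0.2675] [0.0295 0.0001 0.0277]
leaf_right 0.69 [315.8, 227.0] [ 0.4708 -0.2735  0.307 ] [ 0.024   0.0001 -0.0117]
leaf_single 0.82 [314.2, 207.7] [ 0.47   -0.2677  0.2967] [ 0.0298 -0.0007 -0.0014]
jamb_bore 0.68 [317.6, 180.9] [ 0.472  -0.2679  0.2255] [0.0298 0.0011 0.0697]
leaf_top 0.93 [313.4, 275.5] [ 0.4701 -0.2969  0.3065] [ 0.0006 -0.001  -0.0112]
```

View pics/s8.png

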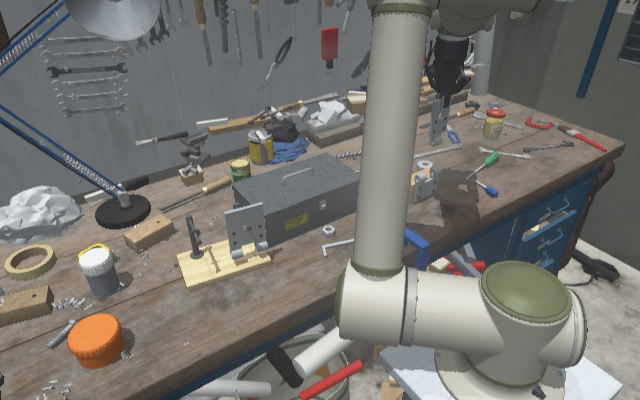

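View pics/t8c.png

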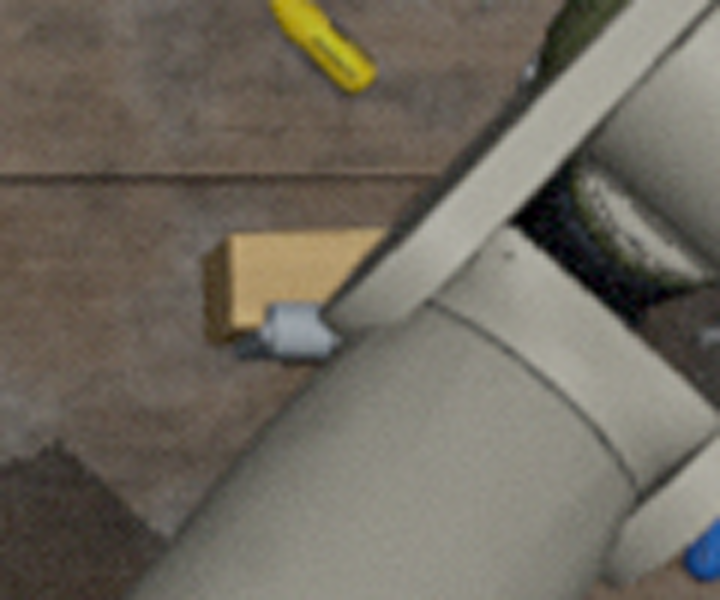

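Leaf is straight in the hand (edge at +30 mm, knuckle ±13 mm, y ≈ +0.5 mm). Line up and go down partway.

```bash
python3 -m handwheel '[[0.0056,0.0026,0.02,0,0,0],[0,0,0.03,0,0,0],[0,0,0.02,0,0,0],[0,0,0,0,0,0],[0,0,0,0,0,0]]'
python3 -m handwheel '[[0,0,0,0,0,0],[0,0,0,0,0,0]]'
cat > m.py <<'E'
from h import *
import sys
np.set_printoptions(precision=4,suppress=True)
s=snap('wrist',sys.argv[1]);o=env.observe();M=rot(o['tool_rot']);print(o['time'],o['tool_pos'],o['contact_force'])
W=cloud(s,(0,0,640,400),(-.1,.5));P=(W-o['tool_pos'])@M
t=P[(abs(P[:,0])<.03)&(P[:,0]>.012)&(abs(P[:,1])<.003)&(P[:,2]<0.0)&(P[:,2]>-.02)]
print('top edge tool z',np.percentile(t[:,2],[10,50,90]))
e=P[(P[:,0]>.027)&(P[:,0]<.032)&(abs(P[:,1])<.006)&(P[:,2]>0)&(P[:,2]<.08)];print('edge x,y',len(e),e[:,:2].mean(0),np.polyfit(e[:,2],e[:,1],1))
def circ(a,name):
    from scipy.optimize import least_squares
    r=least_squares(lambda p:np.hypot(a[:,0]-p[0],a[:,1]-p[1])-.013,[np.median(a[:,0]),a[:,1].max()-.013],loss='soft_l1',f_scale=.001)
    print(name,len(a),r.x,np.sqrt(np.mean(r.fun**2)))
# world x,z circle fits
k=W[(W[:,2]>.0875)&(W[:,2]<.103)&(abs(W[:,0]-.4742)<.02)&(W[:,1]>-.274)&(W[:,1]<-.25)]
print('jamb kn y',k[:,1].min(),k[:,1].max());circ(k[:,[0,2]],'jamb far kn')
l=P[(abs(P[:,0])<.0145)&(abs(P[:,1])<.016)&(P[:,2]>.089)&(P[:,2]<.106)]
l=(l@M.T)+o['tool_pos'];print('leaf kn y',l[:,1].min(),l[:,1].max());circ(l[:,[0,2]],'leaf kn')
E
python3 m.py w9.png
```

```text
time: 13.5
tool_pos: [0.4734, -0.2923, 0.2239]
tool_rot: [0.0, 0.701, 0.713, 0.0]
contact_force: [-0.4, -0.8, -1.5]
gripper_width: 0.074
time: 13.7
tool_pos: [0.4735, -0.2924, 0.2244]
tool_rot: [0.001, 0.701, 0.713, 0.0]
contact_force: [0.2, -0.5, -2.8]
gripper_width: 0.073
13.75 [ 0.4734 -0.2924  0.2241] [ 0.5944  0.262  -3.5066]
top edge tool z [-0.0127 -0.0119 -0.0083]
edge x,y 394 [0.0297 0.0006] [0.0034 0.0005]
jamb kn y -0.2739951208223265 -0.25002178550445425
jamb far kn 636 [0.4737 0.0839] 0.0005908703415148952
leaf kn y -0.3058166055375542 -0.27947758331684125
leaf kn 404 [0.4743 0.1177] 0.0008429425433519532
```

View pics/w9.png

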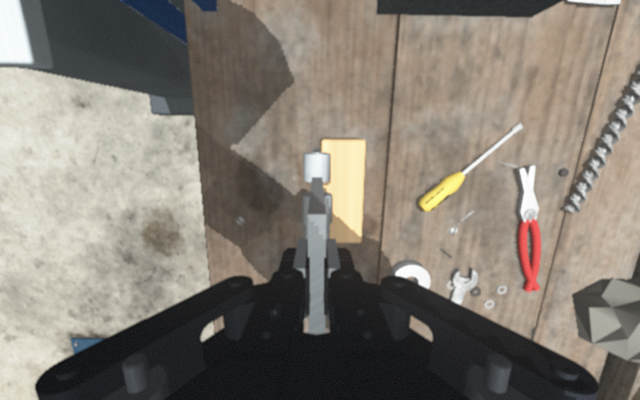

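Leaf knuckle at x 0.4743 vs jamb axis 0.4742; 33.5 mm to go down. Lower in stages.

```bash
python3 -m handwheel '[[0.0006,0,0.006,0,0,0],[0,0,0.006,0,0,0],[0,0,0.004,0,0,0],[0,0,0,0,0,0]]'
python3 -m handwheel '[[0,0,0.004,0,0,0],[0,0,0.004,0,0,0],[0,0,0.003,0,0,0],[0,0,0,0,0,0]]'
python3 -m handwheel '[[0,0,0.003,0,0,0],[0,0,0.002,0,0,0],[0,0,0,0,0,0],[0,0,0,0,0,0],[0,0,0,0,0,0]]'
python3 m.py w10.png
python3 - <<'E'
from h import *
s=snap('scene');t=snap('top')
a=cv2.resize(s['frame'][100:220,370:490,::-1],(390,390),interpolation=2);b=cv2.resize(t['frame'][160:260,390:490,::-1],(390,390),interpolation=2)
cv2.imwrite('pics/st10.png',np.hstack([a,b]))
E
```

```text
time: 14.15
tool_pos: [0.4729, -0.2913, 0.2063]
tool_rot: [-0.001, 0.701, 0.713, -0.0]
contact_force: [1.0, -0.4, -2.9]
gripper_width: 0.074
time: 14.55
tool_pos: [0.473, -0.2914, 0.1956]
tool_rot: [-0.0, 0.701, 0.713, -0.0]
contact_force: [-0.5, 0.2, -2.6]
gripper_width: 0.072
time: 15.05
tool_pos: [0.4732, -0.2915, 0.1913]
tool_rot: [0.0, 0.701, 0.713, 0.0]
contact_force: [0.4, 0.8, -3.7]
gripper_width: 0.074
15.1 [ 0.4732 -0.2916  0.1912] [ 0.4077  0.5561 -3.3911]
top edge tool z [-0.0125 -0.0117 -0.0101]
edge x,y 397 [0.0298 0.0005] [0.0027 0.0005]
jamb kn y -0.2739476887912018 -0.25004566167770825
jamb far kn 738 [0.4737 0.0839] 0.0005287701418145778
leaf kn y -0.3047895738894725 -0.27859138912034975
leaf kn 402 [0.4738 0.0846] 0.0008217036594305569
```

View pics/st10.png

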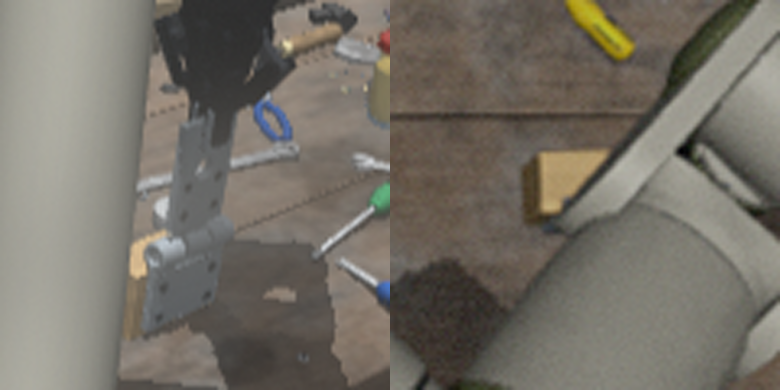

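View pics/w10.png

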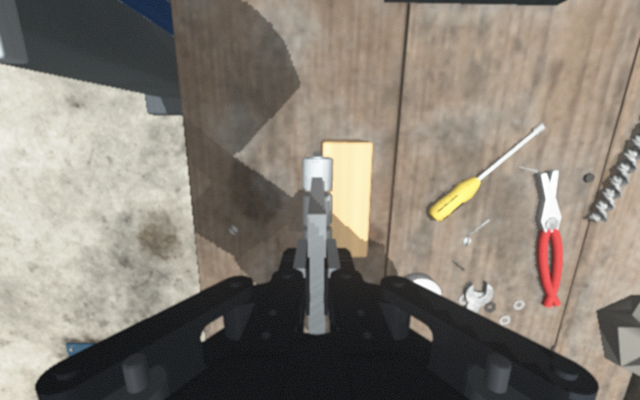

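Scene view shows the knuckle between the jamb's two, all in line; in the same frame it's 0.7 mm high. Trim and re-measure.

```bash
python3 -m handwheel '[[0,0.0003,0.0008,0,0,0],[0,0,0,0,0,0],[0,0,0,0,0,0],[0,0,0,0,0,0],[0,0,0,0,0,0]]'
python3 m.py w11.png
python3 - <<'E'
from h import *
s=snap('scene')
cv2.imwrite('pics/s11.png',cv2.resize(s['frame'][140:215,400:475,::-1],(600,600),interpolation=2))
E
```

```text
time: 15.7
tool_pos: [0.4734, -0.2915, 0.1904]
tool_rot: [0.0, 0.701, 0.713, -0.0]
contact_force: [-1.0, -0.1, -3.1]
gripper_width: 0.074
15.75 [ 0.4735 -0.2915  0.1904] [-0.04    0.1008 -3.1902]
top edge tool z [-0.0125 -0.0117 -0.0082]
edge x,y 390 [0.0298 0.0005] [0.002  0.0004]
jamb kn y -0.27398684542614204 -0.25001901894349426
jamb far kn 737 [0.4738 0.0839] 0.0005150577752653062
leaf kn y -0.3046913500755703 -0.27847195994553486
leaf kn 402 [0.4741 0.0837] 0.0007550988872475152
```

View pics/s11.png

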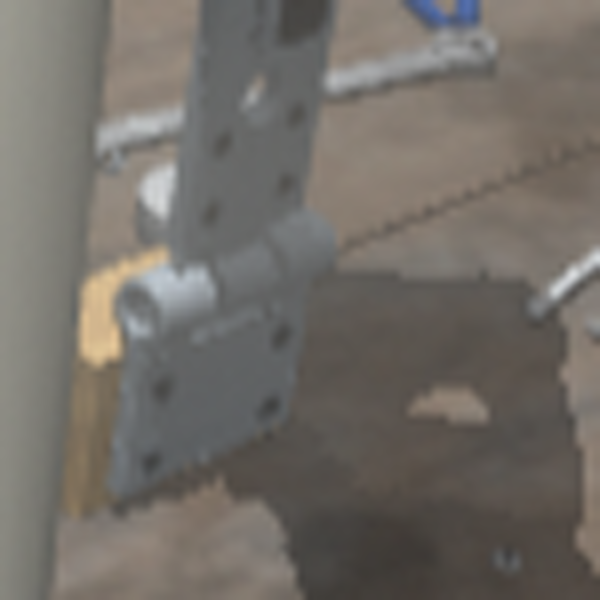

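The three knuckles form one straight tube (px 120–335), with a gap showing under the middle one. The wrist force is just the leaf's weight. Handing in.

```bash
python3 -c "
from plant import env
print(env.hand_in());print(env.observe()['time'])"
```

```text
the job is handed in; nothing more can be done
None
the job is handed in; nothing more can be done
```

I took the single-knuckle leaf up and off the left peg, carried it to the jamb and lowered its knuckle into the gap. I handed the job in at about 15.8 s, with the gripper holding the leaf upright at 90 N. The hand-in gave no verdict.

Last checks before handing in:
- **Hole alignment:** in the last wrist picture the leaf's knuckle axis was within 0.3 mm of the jamb's far knuckle, fore-and-aft and in height. It was within about 0.5 mm of mid-gap along the axis.
- **Contact:** the wrist force was −3.2 N, about the weight of the leaf alone. The scene picture shows a gap below the knuckle, so it is not resting on the jamb.
- **Left alone:** the double leaf was still on its peg in the scene picture taken with the single leaf above the jamb. I did not go near the pin.

- **Disagreement:** the readings of the leaf's height differ. With the in-hand offset from the rack measurement the axis comes out at 0.0854 m, and from the top edge in the last picture at 0.0841 m. The knuckle fit reads 0.0837 m for the leaf and 0.0839 m for the jamb, which is given as 0.085 m. The spread is under 2 mm, within the ±3.5 mm allowed.
- **Network points:** the network's points on the held leaf's knuckle landed on the wrong surface in depth, so I used the depth fits instead.

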